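# Fetch a roll from the bread keeper with the tongs

## Robot

A 6-joint arm with a two-finger parallel gripper is mounted at the origin on the work surface; the furniture and walls round the work are solid. World frame = base frame: x ahead of the robot, y to its left, z up, the work surface at z = 0. Lengths are in m, angles in degrees, forces in N, time in s.
With the tool pointing down it reaches from about 0.4 to 0.825 m from the base axis. Payload 7 kg.
Tool frame: the origin (TCP) lies midway between the tips of the shut fingers; the grasp point (between the pads) lies r.grip_depth behind it (r.grip_depth is the distance from the TCP to the grasp point, in m); z points along the fingers, y is the line along which they close (so a half turn about z gives the same grasp; the last joint's range is limited). The gripper opens to 88 mm and grips with 3 to 60 N. Pads are 19 mm wide; open, the fingers measure 130 mm over their backs; the gripper's body (78 mm by 193 mm) begins 47 mm behind the grasp point.
Start: joints at [-53.279, 20.546, 0.682, 0, -70.136, -16.507], TCP at [0.233, -0.633, 0.198] pointing down, gripper open.
Joint ranges: [-176.03, 176.03], [-82.01, 121.73], [-58.28, 71.71], [-173.87, 95.51], [-174.79, -0.11], [-173.66, 173.66]. Speed limits (degrees/s): [136.94, 136.94, 172.46, 180, 180, 180].

## Interface

Orientations are given as [roll, pitch, yaw] about the fixed x, y, z axes, in that order (R = Rz(yaw) Ry(pitch) Rx(roll)).
In Python, from plant import r gives the robot as it stands.
- The arm moves only by the tool creep_tool, called after ">>>" by a JSON object that holds its "op" and its "data". Schema: {"type":"object","properties":{"plan":{"type":"string"},"finger_gap":{"type":"number"},"grip_n":{"type":"number"},"only":{"type":"string"},"quiet":{"type":"boolean"},"lines":{"type":"string"}},"required":["plan"],"additionalProperties":false}. plan is a string of 1 to 12 rows, parted by semicolons, with the numbers parted by commas; each row has 6 numbers: dx, dy, dz in units of 50 mm, then a rotation vector rx, ry, rz in units of 10 degrees; each row is the pose to reach, as a shift and turn from the pose commanded when the call began, along the tool's axes at that moment; what a row does not reach only later rows make up. A row lasts 1/12 s, in which the tool goes at most 0.0417 m and 7.16 degrees, less where a joint would pass 70% of its speed; a pose out of reach is approached as far as the arm can. finger_gap is the finger opening in m, set as the call begins (left out keeps the last). The fingers move at their own pace and stop on an object; grip_n is the grip in N (left out, the last holds). Time passes only in rows, so rows that do not move let the fingers close. The tool returns the time, the measured TCP pose, the force, the opening and the grip force at its end. only (a regular expression) keeps the lines of the reply that match it, lines (a string "A,B") keeps lines A to B, and quiet returns only ok. Input that does not fit is refused with a message, and nothing moves.
- r.get_state(): the state, without advancing time (a new reading comes with each control period).
- r.capture(name): name is "scene" or "top" or "wrist"; returns a dict with "frame" (384x512x3 uint8, red, green, blue), "z_map" (384x512 float32, m along the optical axis (not along the pixel's ray), 0 where there is no reading), "fx", "fy", "cx", "cy" (pixels), "cam_to_world" (4x4, takes a point from camera to world coordinates). Camera axes: x right, y down, z forward; pixel columns grow to the right and rows downward; lengths in m; the calibration is good to about 2 mm. A picture is of the moment at which its call begins.
- r.close_job(): hands the job in; it is judged then, once.
The state is a dict: "time_s": time; "joints": joint angles; "qd": joint speeds; "joint_torque": joint torques, N m; "tcp_pos": TCP position; "eef_rot": TCP orientation; "contact_force": force on the tool from outside, world axes, zero at the start; "moment": the same for the moment, N m; "gripper_width": finger opening in m; "gripper_force": force on a finger pad.
Only numpy, scipy, OpenCV 4.12 (cv2) and the standard library are available. Lean on these libraries where they do the work, as an engineer would, in place of code of your own. Each camera call takes 0.05 s, during which the arm holds its last target. There are 200 camera calls.

## Task

Lift the hinged cover of the bread keeper by its handle until it rests fully open on its stop, and only then pick up the kitchen tongs. Close the tongs on the bread roll inside, lift it with the tongs at least 10 cm and finish while still holding it up there, at rest and clear of the keeper, with the cover still open; only the tongs may touch the roll, and the loose onion, garlic, salt mill and spice jar stay where they are.

Things in the scene. Friction and masses are not known exactly. Their poses are not given: they have to be found in the camera images.
- keeper: Bread keeper, fixed: light-wood base 156 x 206 mm (x, y) with a white box-shaped cover hinged at the far edge. Origin: centre of its underside; x from front (handle side) to hinge, z up. Roll floor 14 mm above worktop, raised edge front and sides to 20 mm. Cover 148 x 196 x 66 mm, walls 4; top at 87 mm when shut. Open, it stands upright behind the floor; front, sides and space above are free.
- cover (a joint): Hinge of the keeper's cover: 0 shut, grows as it opens, 1.65 rad fully open on its stop. The cover weighs 250 g; it falls shut if let go below about 1 rad, and falls open onto the stop above about 1.2 rad.
- cover_handle (a point): Middle of the cover's handle: a wooden bar 16 mm thick, 40 mm long along the keeper's y axis, 30 mm in front of the cover's front face on a 12 mm wide stem, 64 mm above the worktop when shut. Its two flat ends are free and can be pinched from above; it moves with the cover on an arc of radius 182 mm about the hinge.
- cover_hinge (a point): Point on the cover's hinge axis (which runs along the keeper's y axis), 76 mm behind the keeper's centre and 24 mm above the worktop.
- roll: Bread roll, 54 mm across and 40 mm high, round from above with flat underside and a cross cut in its crust, 45 g. Its side is upright and widest from 10 to 24 mm above its underside. Origin: centre of the underside; z up. It lies on the keeper's floor under the cover, up to 35 mm to either side of the middle.
- tongs: Steel kitchen tongs with two sprung arms, 210 mm long from the hinge, 22 mm high as they lie flat on the worktop, 130 g. Origin: underside at the hinge end, midway between the arms; x runs from hinge to tips midway between the arms, y across the arms, z up. Centre of mass about 85 mm from the origin.
- tongs_grip (a point): Middle between the tongs' two grey grip pads, 95 mm ahead of the hinge, 11 mm above the underside. Pads 52 mm long, 22 mm high, outer faces flat. Width over the pads: 60 mm open, 45 mm when the tips just hold the roll. Springs push the arms apart with about 8 N there when open, 11 N on the roll: held at a width of 48 to 58 mm the tongs are carried with the tips still open.
- tongs_tip (a point): Middle between the tongs' scalloped tips, 190 mm ahead of the hinge, 11 mm above the underside (tips reach from 1 to 21 mm above it): where the roll's axis should be when the tongs close. Each tip is bowed outward like a shallow spoon; the gap between them is 85 mm at the middle and 62 mm at its rear edge when open, about 2 mm less for every 1 mm by which the pads are squeezed.
- tongs_left (a joint): Squeeze of the tongs' left arm (the right one moves alike): 0 open, about 0.08 rad closed on the roll, 0.18 rad the limit.
- onion: Loose red onion, 84 mm, left of the work. Leave it.
- garlic: Loose garlic bulb, 53 mm, left of the work. Leave it.
- salt_mill: Loose salt shaker, 44 mm across, 90 mm high, behind the tongs. Leave it.
- spice_jar: Loose spice jar with black cap, 41 mm across, 105 mm high, behind the tongs. Leave it.

How it is judged (in metres and radians):
On the way, in this order (a step that is already met when the one before it is completed fails the run):
1. the cover rests fully open on its stop, the tongs still on the worktop (value of joint cover above 1.58 rad and height (world z) of tongs_grip below 0.03 m), for 0.3 s.
2. the tongs are held in the fingers, off the worktop (height (world z) of tongs_grip above 0.03 m and contact force between the fingers and tongs above 1 N), for 0.2 s.
At the end, for the whole second after the job is handed in: Roll's underside over 100 mm above the worktop, within 45 mm of the middle of the tongs' tips and pressed by them; tongs in the fingers, grip over 70 mm up; roll and tongs off the keeper; roll under 20 mm/s; cover above 1.55 rad; all through the last second (height (world z) of roll above 0.1 m and contact force between tongs and roll above 0.5 N and distance between roll and tongs_tip below 0.045 m and contact force between the fingers and tongs above 1 N and height (world z) of tongs_grip above 0.07 m and contact force between each of roll, tongs and keeper below 0.05 N and linear speed of roll below 0.02 m/s and value of joint cover above 1.55 rad); the arm keeps its last pose, push and grip.
It fails at once if the gripper or arm touches the roll (contact force between any of the fingers, the arm and roll above 0.3 N).
It fails at once if a bystander is moved more than 30 mm (distance of any of onion, garlic, salt_mill, spice_jar from where it was at the start of the episode above 0.03 m).
It also fails if it takes over 58 s, if anything falls off the work surface, if the arm or the gripper's body presses on something with over 40 N, if the wrist force passes 120 N, or if a joint passes its speed limit or range.

## Working session

There is one attempt and no reset: what is moved stays moved. The work goes in short steps, Python scripts to look and compute and a tool call to move; the robot and the scene stay as the last step left them, time stands still between calls to the robot, and variables do not carry over. Pictures are saved under pics/ and viewed, at most 11 in all, crops included, and the job is handed in when it is done.

```bash
ls; mkdir -p pics; python3 - <<'E'
from plant import r
import cv2,numpy as np
s=r.get_state();print(s,r.grip_depth)
for n in("top","scene"):
    c=r.capture(n);cv2.imwrite(f"pics/{n}0.png",c["frame"][:,:,::-1]);np.savez(f"{n}0.npz",**c)
    print(n,c["fx"],c["cx"],c["cy"],np.round(c["cam_to_world"],3).tolist())
E
```

```text
pics
{'time_s': 0.0, 'joints': array([-5.32781799e+01,  2.05914089e+01,  6.33315033e-01, -2.19173772e-02,
       -7.01347743e+01, -1.65079659e+01]), 'qd': array([ 0.03761614, -0.00248279, -0.09657673,  0.00486212, -0.04272768,
       -0.0827737 ]), 'joint_torque': array([ 1.00220059e-03, -5.82716739e+01,  2.93074644e+01,  6.99754223e+00,
        7.11113287e-03, -1.97905629e-04]), 'tcp_pos': array([ 0.23303597, -0.63292166,  0.19681388]), 'eef_rot': array([ 1.79905105e+02, -6.63685333e-03, -1.59793605e+02]), 'contact_force': array([-0.16014694,  0.40060671,  0.33923515]), 'moment': array([0.02765019, 0.03236741, 0.03312808]), 'gripper_force': 0.0, 'gripper_width': 0.08769802184640743} 0.0188
top 383.1333538503741 251.95227434920014 191.4489592218509 [[0.024, -0.996, 0.08, 0.423], [-1.0, -0.024, -0.004, 0.024], [0.006, -0.08, -0.997, 1.074], [0.0, 0.0, 0.0, 1.0]]
scene 494.7999022862294 258.9484713757354 194.20865755602927 [[-0.889, -0.218, 0.403, -0.036], [-0.459, 0.444, -0.77, 1.128], [-0.011, -0.869, -0.495, 0.78], [0.0, 0.0, 0.0, 1.0]]
```

View pics/top0.png

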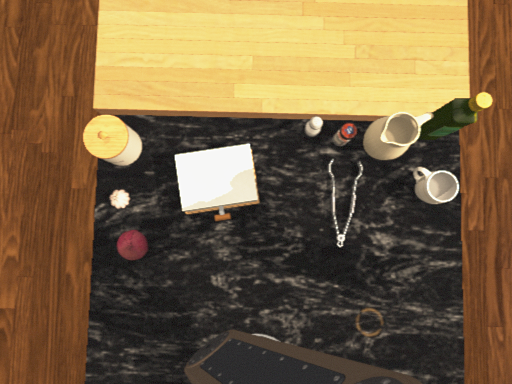

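View pics/scene0.png

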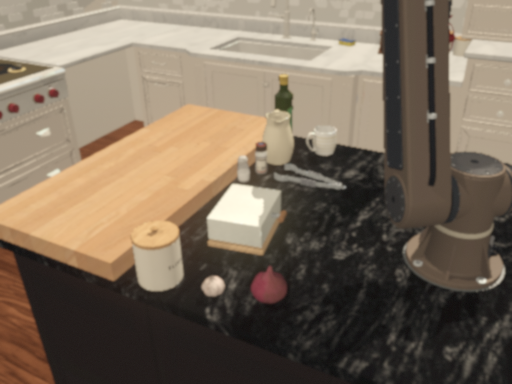

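The top view shows the keeper cover at about (217,178), its handle at (222,216), the tongs with hinge at (340,242) and tips at (332,162)/(360,164), and the salt mill and jar at (314,127) and (347,133). The scene view shows the same layout, with the cover shut and a raised board behind.

```bash
cat > h.py <<'E'
import numpy as np,cv2
def pts(c):
    z=c["z_map"];v,u=np.mgrid[:384,:512]
    P=np.stack([(u-c["cx"])/c["fx"]*z,(v-c["cy"])/c["fy"]*z,z],-1)
    T=c["cam_to_world"];return P@T[:3,:3].T+T[:3,3]
def ray(c,uv,h):
    T=c["cam_to_world"];uv=np.atleast_2d(uv).astype(float)
    d=np.c_[(uv[:,0]-c["cx"])/c["fx"],(uv[:,1]-c["cy"])/c["fy"],np.ones(len(uv))]@T[:3,:3].T
    return (T[:3,3]+d*((h-T[2,3])/d[:,2])[:,None])[:,:2]
def blobs(m,amin):
    n,l,st,ce=cv2.connectedComponentsWithStats(m.astype(np.uint8));return [(i,st[i],l==i) for i in range(1,n) if st[i,4]>=amin]
E
python3 - <<'E'
from h import *
c=dict(np.load("top0.npz"));W=pts(c);f=c["frame"].astype(int);hsv=cv2.cvtColor(c["frame"],cv2.COLOR_RGB2HSV)
u=np.arange(512)[None];v=np.arange(384)[:,None]
# cover top
m=(abs(W[...,2]-.087)<.012)&(u>160)&(u<270)&(v>130)&(v<220)&(hsv[...,1]<60)
b=max(blobs(m,50),key=lambda b:b[1][4]);ys,xs=np.nonzero(b[2])
p=ray(c,np.c_[xs,ys],.087);R=cv2.minAreaRect((p*1000).astype(np.float32));print("cover",R,np.median(W[b[2]][:,2]));print(cv2.boxPoints(R))
# handle
m=(hsv[...,1]>120)&(u>205)&(u<240)&(v>208)&(v<225)
for i,s,mm in blobs(m,5):
    q=np.argwhere(mm)[:,::-1];print("h",s,np.median(W[mm],0),ray(c,q,.072).mean(0), (cv2.minAreaRect((ray(c,q,.072)*1000).astype(np.float32))))
# tongs
m=(f.min(-1)>110)&(u>322)&(u<368)&(v>150)&(v<250)
for i,s,mm in blobs(cv2.dilate(m.astype(np.uint8),np.ones((3,3))),20):
    mm=mm&m;q=np.argwhere(mm)[:,::-1];print("t",s,np.median(W[mm],0))
    P=ray(c,q,.02)
    for x0 in np.arange(.25,.6,.015):
        k=P[(P[:,0]>=x0)&(P[:,0]<x0+.015)]
        if len(k): print(round(x0+.0075,4),np.round([k[:,1].min(),k[:,1].max(),len(k)],4))
print("board",W[60,250],W[112,180],W[100,350],"mill",W[127,314],W[133,347],"jug",W[140,380],W[130,400],"canister",W[140,118],W[160,125])
cv2.imwrite("pics/crop.png",cv2.resize(c["frame"][110:260,160:380,::-1],None,fx=3.5,fy=3.5,interpolation=cv2.INTER_CUBIC))
E
```

```text
cover ((538.3163452148438, 115.57489776611328), (148.58750915527344, 195.81224060058594), 10.024087905883789) 0.08807995860376372
[[448.11496   199.05472  ]
 [482.19846     6.2316113]
 [628.5177     32.095078 ]
 [594.4342    224.91818  ]]
h [206 209  12   3  23] [0.45693241 0.13378162 0.01418002] [0.45416727 0.12622805] ((453.0803527832031, 124.22637939453125), (5.221166610717773, 28.72369384765625), 1.3791825771331787)
h [214 213  17   8 107] [0.43575441 0.09622694 0.07065735] [0.43615499 0.09628926] ((436.3368835449219, 96.2193374633789), (17.21843147277832, 42.65616226196289), 6.567813873291016)
t [326 150   8   4  32] [ 6.29159466e-01 -1.98232510e-01 -3.08251690e-04]
t [328 158  36  90 846] [ 0.47619734 -0.227398    0.01607913]
0.3625 [-0.2301 -0.2164 10.    ]
0.3775 [-0.2355 -0.2163 31.    ]
0.3925 [-0.2355 -0.2162 40.    ]
0.4075 [-0.2436 -0.2134 27.    ]
0.4225 [-0.2463 -0.2105 24.    ]
0.4375 [-0.2518 -0.2077 23.    ]
0.4525 [-0.26   -0.2048 24.    ]
0.4675 [-0.26  -0.202 26.   ]
0.4825 [-0.2627 -0.2019 32.    ]
0.4975 [-0.2654 -0.2018 35.    ]
0.5125 [-0.2654 -0.2017 25.    ]
0.5275 [-0.2653 -0.2043 23.    ]
0.5425 [-0.2681 -0.2015 18.    ]
0.5575 [-0.2819 -0.1986 26.    ]
0.5725 [-0.2847 -0.1929 23.    ]
0.5875 [-0.2847 -0.1928 22.    ]
0.6025 [-0.2791 -0.1955 13.    ]
board [0.86651969 0.03361871 0.05686199] [0.72092343 0.22248954 0.04100035] [ 0.76102087 -0.24068404  0.05831179] mill [ 0.67782774 -0.13969489  0.08210903] [ 0.65855165 -0.221216    0.10443461] jug [ 0.63747117 -0.29883914  0.12630494] [ 0.68450392 -0.38071208  0.04688521] canister [0.61926873 0.35555017 0.13414821] [0.58253178 0.36326393 0.05095887]
```

View pics/crop.png

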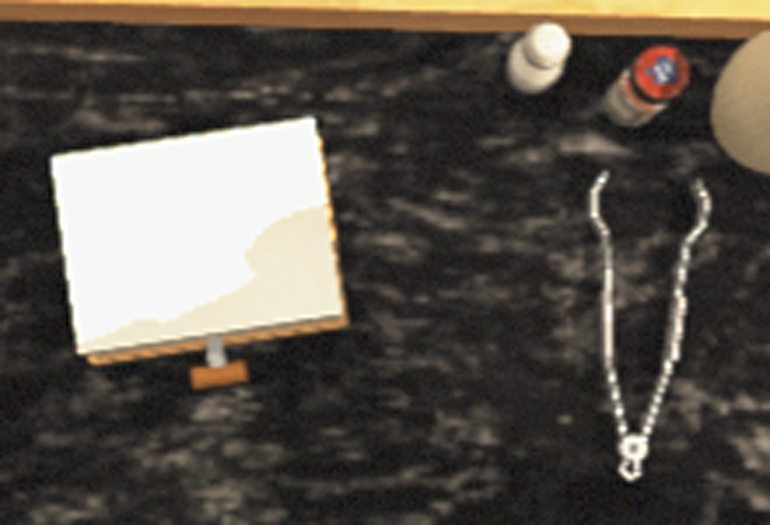

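The crop confirms the keeper's outline with yaw 10°, the handle at (0.436, 0.097), and the tongs pointing away from the robot at yaw about -3.8°. Now the move to the handle.

The rows are not in the units I measure in: shifts go in units of 50 mm and turns go in units of 10 degrees. I convert before sending: -0.364 m is -7.28, -0.334 m is -6.68, 10.2 degrees is 1.02.

>>> {"op": "creep_tool", "data": {"plan": "-0.6,0.46,0,0,0,0.1;-1.2,0.92,0,0,0,0.2;-1.8,1.36,0,0,0,0.3;-2.42,1.82,0,0,0,0.4;-3.04,2.28,0,0,0,0.5;-3.64,2.74,0,0,0,0.6;-4.24,3.2,0,0,0,0.7;-4.86,3.66,0,0,0,0.8;-5.46,4.12,0,0,0,0.9;-6.06,4.56,0,0,0,1;-6.68,5.02,0,0,0,1.02;-7.28,5.48,0,0,0,1.02", "finger_gap": 0.088, "grip_n": 20}}

```text
time_s: 1.1
tcp_pos: [0.4806, -0.2487, 0.1977]
eef_rot: [180.0, -0.0, -170.0]
contact_force: [0.8, -0.1, 0.1]
gripper_width: 0.0876
gripper_force: 0.0
```

>>> {"op": "creep_tool", "data": {"plan": "-0.04,0.6,0,0,0,0;-0.08,1.2,0,0,0,0;-0.12,1.8,0,0,0,0;-0.14,2.4,0,0,0,0;-0.16,3,0,0,0,0;-0.18,3.6,0,0,0,0;-0.2,4.2,0,0,0,0;-0.24,4.8,0,0,0,0;-0.28,5.4,0,0,0,0;-0.3,6,0,0,0,0;-0.32,6.6,0,0,0,0;-0.34,6.98,0,0,0,0"}}

```text
time_s: 2.1
tcp_pos: [0.4355, 0.0982, 0.1977]
eef_rot: [180.0, 0.0, -169.9]
contact_force: [-0.3, -0.2, 0.2]
gripper_width: 0.0875
gripper_force: 0.0
```

>>> {"op": "creep_tool", "data": {"plan": "0,0,0,0,0,0;0,0,0,0,0,0;0,0,0,0,0,0"}}

```text
time_s: 2.35
tcp_pos: [0.4359, 0.0959, 0.1975]
eef_rot: [-180.0, -0.0, -170.0]
contact_force: [-0.1, -0.3, 0.1]
gripper_width: 0.0877
gripper_force: 0.0
```

Converted, 0.03 m is 0.6, 0.149 m is 2.98.

>>> {"op": "creep_tool", "data": {"plan": "0,0,0.6,0,0,0;0,0,1.2,0,0,0;0,0,1.7,0,0,0;0,0,2.2,0,0,0;0,0,2.5,0,0,0;0,0,2.8,0,0,0;0,0,2.98,0,0,0;0,0,2.98,0,0,0;0,0,2.98,0,0,0"}}

```text
time_s: 3.1
tcp_pos: [0.4362, 0.0955, 0.0488]
eef_rot: [-180.0, -0.0, -170.0]
contact_force: [-0.1, 0.4, 0.0]
gripper_width: 0.0876
gripper_force: 0.0
```

>>> {"op": "creep_tool", "data": {"plan": "0,0,0,0,0,0;0,0,0,0,0,0;0,0,0,0,0,0;0,0,0,0,0,0;0,0,0,0,0,0;0,0,0,0,0,0;0,0,0,0,0,0;0,0,0,0,0,0", "finger_gap": 0.02, "grip_n": 15}}

```text
time_s: 3.77
tcp_pos: [0.4362, 0.0962, 0.0488]
eef_rot: [180.0, 0.0, -170.0]
contact_force: [-0.1, -0.2, 0.2]
gripper_width: 0.0398
gripper_force: 0.0
```

Converted, -0.0395 m is -0.79, -0.119 m is -2.38.

>>> {"op": "creep_tool", "data": {"plan": "-0.06,0,-0.24,0,0,0;-0.14,0,-0.48,0,0,0;-0.24,0,-0.72,0,0,0;-0.36,0,-0.94,0,0,0;-0.48,0,-1.16,0,0,0;-0.64,0,-1.38,0,0,0;-0.79,0,-1.58,0,0,0;-0.96,0,-1.76,0,0,0;-1.14,0,-1.94,0,0,0;-1.34,0,-2.1,0,0,0;-1.56,0,-2.24,0,0,0;-1.76,0,-2.38,0,0,0"}}

```text
time_s: 4.77
tcp_pos: [0.5233, 0.1115, 0.1681]
eef_rot: [180.0, -0.0, -170.0]
contact_force: [0.5, -0.1, -1.2]
gripper_width: 0.0203
gripper_force: 0.0
```

```bash
python3 - <<'E'
from plant import r
import cv2
print(r.get_state()["gripper_force"])
c=r.capture("scene");cv2.imwrite("pics/s1.png",cv2.resize(c["frame"][100:300,130:430,::-1],None,fx=2.5,fy=2.5))
E
```

```text
0.0
```

View pics/s1.png

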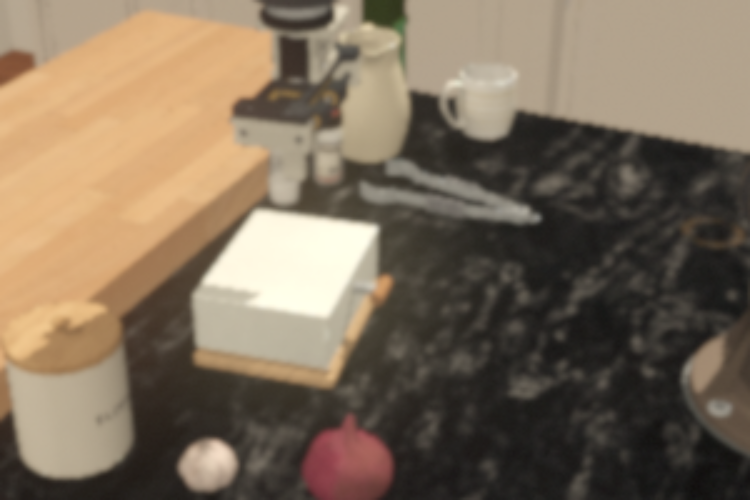

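The cover is still shut: the fingers had not finished closing when the lift began. Going back to regrasp with more closing time.

>>> {"op": "creep_tool", "data": {"plan": "0.4,0,0,0,0,0;0.8,0,0,0,0,0;1.2,0,0,0,0,0;1.5,0,0,0,0,0;1.76,0,0,0,0,0;1.76,0,0,0,0,0;1.76,0,0,0,0,0;1.76,0,0,0,0,0;1.76,0,0,0,0,0;1.76,0,0,0,0,0;1.76,0,0,0,0,0", "finger_gap": 0.07}}

```text
time_s: 5.73
tcp_pos: [0.4365, 0.0961, 0.1675]
eef_rot: [-180.0, -0.0, -170.0]
contact_force: [-0.8, 0.3, -0.2]
gripper_width: 0.0696
gripper_force: 0.0
```

>>> {"op": "creep_tool", "data": {"plan": "0,0,0.6,0,0,0;0,0,1.2,0,0,0;0,0,1.7,0,0,0;0,0,2.1,0,0,0;0,0,2.36,0,0,0;0,0,2.44,0,0,0;0,0,2.44,0,0,0;0,0,2.44,0,0,0"}}

```text
time_s: 6.4
tcp_pos: [0.4367, 0.0963, 0.0462]
eef_rot: [-180.0, 0.0, -170.0]
contact_force: [-0.4, -0.0, 0.9]
gripper_width: 0.0702
gripper_force: 0.0
```

>>> {"op": "creep_tool", "data": {"plan": "0,0,0,0,0,0;0,0,0,0,0,0;0,0,0,0,0,0;0,0,0,0,0,0;0,0,0,0,0,0;0,0,0,0,0,0;0,0,0,0,0,0;0,0,0,0,0,0;0,0,0,0,0,0;0,0,0,0,0,0", "finger_gap": 0.02, "grip_n": 15}}

```text
time_s: 7.23
tcp_pos: [0.4362, 0.0961, 0.0457]
eef_rot: [-180.0, -0.0, -170.0]
contact_force: [0.6, -0.4, 0.6]
gripper_width: 0.0203
gripper_force: 0.0
```

```bash
python3 - <<'E'
from plant import r
import cv2,numpy as np
c=r.capture("scene");w=r.capture("wrist");t=r.capture("top")
np.savez("w1.npz",**w);np.savez("t1.npz",**t)
a=cv2.resize(c["frame"][150:270,190:350],(400,300),interpolation=cv2.INTER_CUBIC);b=cv2.resize(t["frame"][140:260,150:310],(400,300),interpolation=cv2.INTER_CUBIC)
w=cv2.resize(w["frame"],(400,300));cv2.imwrite("pics/m2.png",np.vstack([np.hstack([a,b]),np.hstack([w,w*0])])[:,:,::-1])
E
```

```text
(no output)
```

View pics/m2.png

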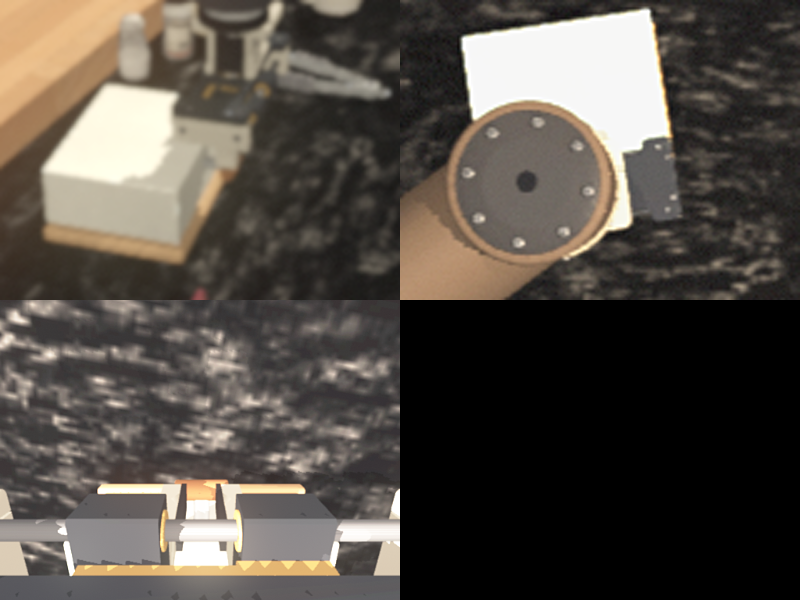

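The composite shows the cover still shut, and in the wrist view (lower left) the orange bar at about (203,490) beyond the closed fingers, with the stem between them. Measuring from depth.

```bash
python3 - <<'E'
from h import *
c=dict(np.load("w1.npz"));W=pts(c);f=c["frame"]
print(c["fx"],np.round(c["cam_to_world"],3).tolist())
hsv=cv2.cvtColor(f,cv2.COLOR_RGB2HSV)
for v in range(225,345,6):
    print(v,[ (tuple(np.round(W[v,u],3)) , tuple(hsv[v,u])) for u in (215,259)])
cv2.imwrite("pics/w1.png",cv2.resize(f[215:384,60:460,::-1],None,fx=2,fy=2))
E
```

```text
315.70264474155675 [[-0.173, 0.937, 0.304, 0.353], [0.985, 0.165, 0.053, 0.082], [-0.0, 0.308, -0.951, 0.232], [0.0, 0.0, 0.0, 1.0]]
225 [((np.float64(0.459), np.float64(0.066), np.float64(-0.002)), (np.uint8(14), np.uint8(41), np.uint8(150))), ((np.float64(0.453), np.float64(0.101), np.float64(-0.0)), (np.uint8(6), np.uint8(42), np.uint8(84)))]
231 [((np.float64(0.464), np.float64(0.067), np.float64(-0.0)), (np.uint8(13), np.uint8(39), np.uint8(170))), ((np.float64(0.429), np.float64(0.096), np.float64(0.064)), (np.uint8(12), np.uint8(131), np.uint8(208)))]
237 [((np.float64(0.429), np.float64(0.073), np.float64(0.081)), (np.uint8(20), np.uint8(30), np.uint8(248))), ((np.float64(0.43), np.float64(0.096), np.float64(0.07)), (np.uint8(13), np.uint8(129), np.uint8(240)))]
243 [((np.float64(0.429), np.float64(0.073), np.float64(0.087)), (np.uint8(19), np.uint8(29), np.uint8(245))), ((np.float64(0.353), np.float64(0.082), np.float64(0.232)), (np.uint8(17), np.uint8(116), np.uint8(253)))]
249 [((np.float64(0.429), np.float64(0.074), np.float64(0.093)), (np.uint8(19), np.uint8(29), np.uint
[... 2644 characters left out ...]
oat64(0.086)), (np.uint8(0), np.uint8(0), np.uint8(255)))]
327 [((np.float64(0.427), np.float64(0.081), np.float64(0.148)), (np.uint8(15), np.uint8(26), np.uint8(97))), ((np.float64(0.476), np.float64(0.105), np.float64(0.088)), (np.uint8(0), np.uint8(0), np.uint8(255)))]
333 [((np.float64(0.429), np.float64(0.081), np.float64(0.149)), (np.uint8(15), np.uint8(27), np.uint8(96))), ((np.float64(0.48), np.float64(0.105), np.float64(0.087)), (np.uint8(0), np.uint8(0), np.uint8(255)))]
339 [((np.float64(0.431), np.float64(0.082), np.float64(0.149)), (np.uint8(16), np.uint8(98), np.uint8(166))), ((np.float64(0.485), np.float64(0.106), np.float64(0.087)), (np.uint8(0), np.uint8(0), np.uint8(255)))]
```

View pics/w1.png

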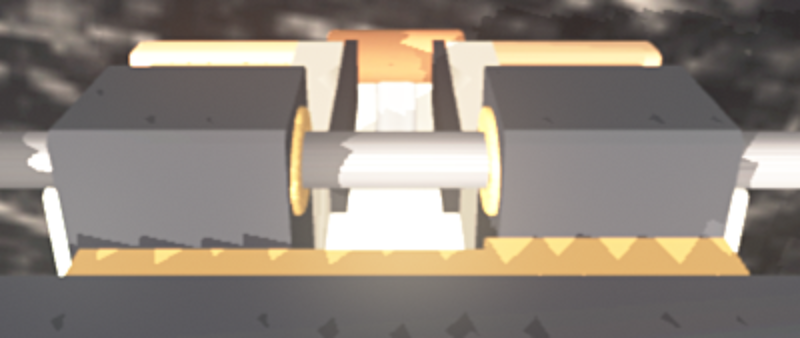

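```bash
python3 - <<'E'
from plant import r
from h import *
print(np.round(r.get_state()["joints"],2))
c=r.capture("scene");W=pts(c)
k=(abs(W[...,0]-.436)<.05)&(abs(W[...,1]-.096)<.06)&(W[...,2]>.02)&(W[...,2]<.2)
v,u=np.nonzero(k);print(u.min(),u.max(),v.min(),v.max())
# lowest point per height band of material near fingers
for z in np.arange(.03,.2,.01):
    q=k&(abs(W[...,2]-z)<.005)
    P=W[q]
    if len(P):print(round(z,3),len(P),np.round([P[:,0].min(),P[:,0].max(),P[:,1].min(),P[:,1].max()],3))
E
```

```text
[  37.86    8.55  -38.83   -0.    -42.63 -117.84]
256 300 166 239
0.03 31 [0.458 0.476 0.056 0.155]
0.04 26 [0.458 0.472 0.076 0.148]
0.05 26 [0.457 0.476 0.056 0.155]
0.06 44 [0.427 0.475 0.058 0.153]
0.07 66 [0.427 0.471 0.075 0.155]
0.08 45 [0.423 0.48  0.083 0.156]
0.09 122 [0.421 0.486 0.105 0.156]
0.1 19 [0.421 0.442 0.116 0.126]
0.15 42 [0.39  0.462 0.045 0.138]
0.16 122 [0.391 0.477 0.047 0.136]
0.17 83 [0.393 0.476 0.047 0.139]
0.18 156 [0.401 0.457 0.042 0.156]
0.19 93 [0.409 0.456 0.038 0.135]
```

Both cameras put the fingertips at z≈0.08 while the reported TCP is 0.046, so the gripper sits about 33 mm above what is reported, and it closed above the bar. I'll open, then descend by measurement.

>>> {"op": "creep_tool", "data": {"plan": "0,0,0,0,0,0;0,0,0,0,0,0;0,0,0,0,0,0;0,0,0,0,0,0;0,0,0,0,0,0;0,0,0,0,0,0;0,0,0,0,0,0;0,0,0,0,0,0;0,0,0,0,0,0", "finger_gap": 0.07}}

```text
time_s: 8.18
tcp_pos: [0.4362, 0.0961, 0.0458]
eef_rot: [180.0, 0.0, -170.0]
contact_force: [-0.3, 0.2, 0.4]
gripper_width: 0.069
gripper_force: 0.0
```

>>> {"op": "creep_tool", "data": {"plan": "0,0,0.08,0,0,0;0,0,0.16,0,0,0;0,0,0.24,0,0,0;0,0,0.32,0,0,0;0,0,0.4,0,0,0;0,0,0.4,0,0,0;0,0,0.4,0,0,0"}}

```text
time_s: 8.77
tcp_pos: [0.436, 0.096, 0.0254]
eef_rot: [-180.0, -0.0, -170.0]
contact_force: [0.2, -0.5, 0.5]
gripper_width: 0.0696
gripper_force: 0.0
```

```bash
python3 - <<'E'
from plant import r
from h import *
c=r.capture("wrist");W=pts(c);s=r.get_state();print(s["tcp_pos"],s["contact_force"],s["gripper_width"])
T=c["cam_to_world"];print(T[:3,3])
# finger points: within 25mm of tool axis in x, body excluded
k=(abs(W[...,0]-.436)<.03)&(W[...,2]>.02)&(W[...,2]<.13)&(abs(W[...,1]-.096)<.07)
for y in np.arange(.03,.17,.006):
    q=W[k&(abs(W[...,1]-y)<.003)]
    if len(q): i=q[:,2].argmin();print(round(y,3),len(q),q[i].round(3),q[:,2].max().round(3))
E
```

```text
[0.43613135 0.09606527 0.0256308 ] [-0.43806521 -0.23200796 -0.48520566] 0.06999381131549488
[0.35305771 0.08178894 0.21209154]
0.03 163 [0.409 0.028 0.124] 0.13
0.036 164 [0.407 0.038 0.124] 0.13
0.042 228 [0.434 0.045 0.058] 0.13
0.048 578 [0.433 0.049 0.058] 0.127
0.054 1192 [0.433 0.057 0.057] 0.13
0.06 1771 [0.447 0.063 0.053] 0.13
0.066 78 [0.45  0.063 0.054] 0.101
0.078 233 [0.433 0.077 0.06 ] 0.072
0.084 369 [0.432 0.086 0.06 ] 0.073
0.09 370 [0.431 0.091 0.06 ] 0.073
0.096 437 [0.43  0.099 0.06 ] 0.075
0.102 554 [0.429 0.099 0.06 ] 0.087
0.108 707 [0.465 0.11  0.032] 0.087
0.114 699 [0.465 0.113 0.031] 0.087
0.12 397 [0.464 0.119 0.032] 0.087
0.126 416 [0.461 0.129 0.026] 0.095
0.132 2461 [0.462 0.131 0.02 ] 0.13
0.138 1377 [0.461 0.136 0.02 ] 0.12
0.144 746 [0.457 0.142 0.02 ] 0.1
0.15 34 [0.458 0.148 0.075] 0.089
```

Converted, 0.011 m is 0.22, 0.008 m is 0.16.

>>> {"op": "creep_tool", "data": {"plan": "0,0,0.08,0,0,0;0,0,0.16,0,0,0;0,0,0.22,0,0,0;0,0,0.22,0,0,0"}}

```text
time_s: 9.15
tcp_pos: [0.4357, 0.0958, 0.014]
eef_rot: [-180.0, -0.1, -170.0]
contact_force: [0.0, -0.4, -0.1]
gripper_width: 0.0699
gripper_force: 0.0
```

>>> {"op": "creep_tool", "data": {"plan": "0,0,0,0,0,0;0,0,0,0,0,0;0,0,0,0,0,0;0,0,0,0,0,0;0,0,0,0,0,0;0,0,0,0,0,0;0,0,0,0,0,0;0,0,0,0,0,0;0,0,0,0,0,0;0,0,0,0,0,0", "finger_gap": 0.02, "grip_n": 15}}

```text
time_s: 9.98
tcp_pos: [0.4362, 0.0964, 0.0148]
eef_rot: [180.0, 0.0, -170.0]
contact_force: [-2.8, 4.3, 1.6]
gripper_width: 0.0402
gripper_force: 15.0
```

Gripped (0.040 m, 15 N). Now lift along the arc.

>>> {"op": "creep_tool", "data": {"plan": "-0.06,0,-0.24,0,0,0;-0.14,0,-0.48,0,0,0;-0.24,0,-0.72,0,0,0;-0.36,0,-0.94,0,0,0;-0.48,0,-1.16,0,0,0;-0.64,0,-1.38,0,0,0;-0.79,0,-1.58,0,0,0;-0.96,0,-1.76,0,0,0;-1.14,0,-1.94,0,0,0;-1.34,0,-2.1,0,0,0;-1.56,0,-2.24,0,0,0;-1.76,0,-2.38,0,0,0"}}

```text
time_s: 10.98
tcp_pos: [0.5229, 0.1117, 0.1339]
eef_rot: [180.0, -0.0, -170.0]
contact_force: [3.4, 1.9, -8.6]
gripper_width: 0.0399
gripper_force: 15.0
```

Converted, -0.135 m is -2.7, -0.131 m is -2.62.

>>> {"op": "creep_tool", "data": {"plan": "-0.22,0,-0.12,0,0,0;-0.46,0,-0.22,0,0,0;-0.7,0,-0.3,0,0,0;-0.94,0,-0.36,0,0,0;-1.2,0,-0.42,0,0,0;-1.44,0,-0.45,0,0,0;-1.7,0,-0.46,0,0,0;-1.96,0,-0.46,0,0,0;-2.2,0,-0.44,0,0,0;-2.46,0,-0.4,0,0,0;-2.62,0,-0.36,0,0,0;-2.7,0,-0.34,0,0,0"}}

```text
time_s: 11.98
tcp_pos: [0.6579, 0.1356, 0.1513]
eef_rot: [180.0, 0.2, -170.0]
contact_force: [2.3, 3.7, 5.4]
gripper_width: 0.0399
gripper_force: 15.0
```

>>> {"op": "creep_tool", "data": {"plan": "0,0,0,0,0,0;0,0,0,0,0,0;0,0,0,0,0,0;0,0,0,0,0,0;0,0,0,0,0,0;0,0,0,0,0,0;0,0,-0.4,0,0,0;0,0,-0.8,0,0,0;0,0,-1.2,0,0,0;0,0,-1.4,0,0,0", "finger_gap": 0.08}}

```text
time_s: 12.82
tcp_pos: [0.6566, 0.135, 0.2237]
eef_rot: [180.0, 0.2, -170.0]
contact_force: [0.2, -0.3, 0.3]
gripper_width: 0.08
gripper_force: 0.0
```

>>> {"op": "creep_tool", "data": {"plan": "0.5,-0.5,0,0,0,0.15;1,-1,0,0,0,0.3;1.5,-1.5,0,0,0,0.45;2,-2,0,0,0,0.6;2.3,-2.6,0,0,0,0.75;2.6,-3.2,0,0,0,0.9;2.9,-3.8,0,0,0,1.05;3.2,-4.4,0,0,0,1.2;3.5,-5,0,0,0,1.3;3.8,-5.6,0,0,0,1.38;4.1,-6.2,0,0,0,1.38;4.4,-6.6,0,0,0,1.38"}}

```text
time_s: 13.82
tcp_pos: [0.4956, -0.2304, 0.2205]
eef_rot: [-180.0, -0.0, 176.2]
contact_force: [-0.3, -0.0, -0.1]
gripper_width: 0.0802
gripper_force: 0.0
```

```bash
python3 - <<'E'
from plant import r
from h import *
for n in("top","wrist"):
    c=r.capture(n);np.savez(n+"2.npz",**c);cv2.imwrite(f"pics/{n}2.png",c["frame"][:,:,::-1])
    if n=="top":t=c["frame"][100:290,150:400]
a=cv2.resize(t,(500,380),interpolation=cv2.INTER_CUBIC);b=cv2.resize(c["frame"],(300,225));b=cv2.copyMakeBorder(b,0,155,0,0,0)
cv2.imwrite("pics/m3.png",np.hstack([a,b])[:,:,::-1])
E
```

```text
(no output)
```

View pics/m3.png

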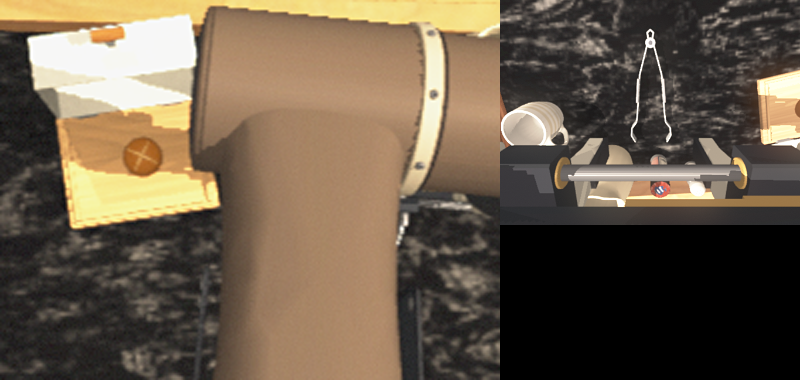

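The cover stands open with the roll at full-image (221,178) and its cross cut visible. The wrist view shows the whole of the tongs, hinge at the top centre and tips just ahead of the fingers.

```bash
python3 - <<'E'
from h import *
c=dict(np.load("top2.npz"));W=pts(c);hsv=cv2.cvtColor(c["frame"],cv2.COLOR_RGB2HSV)
u=np.arange(512)[None];v=np.arange(384)[:,None]
q=W[160:200,200:245].reshape(-1,3);q=q[(q[:,2]>.03)&(q[:,2]<.07)]
print("roll z-cut",len(q),q.mean(0),q.min(0),q.max(0),"floor",np.median(W[185:200,190:200,2]))
m=((W[...,2]>.028)&(W[...,2]<.07)&(u>198)&(u<246)&(v>158)&(v<200)).astype(np.uint8)
for i,s,mm in blobs(m,60): print(s,cv2.minEnclosingCircle((W[mm][:,:2]*1000).astype(np.float32)),W[mm].mean(0))
print("cover top pts",W[105:125,180:240][...,2].max(), "handle",[tuple(x.round(3)) for x in W[117,198:208:4]])
c=dict(np.load("wrist2.npz"));W=pts(c);f=c["frame"].astype(int)
m=(f.min(-1)>150)
P0=ray(c,np.argwhere(np.ones((384,512),bool))[:,::-1],.02).reshape(384,512,2)
m&=(P0[...,0]>.34)&(P0[...,0]<.63)&(P0[...,1]>-.30)&(P0[...,1]<-.17)&(v<245)
b=max(blobs(cv2.dilate(m.astype(np.uint8),np.ones((3,3))),30),key=lambda b:b[1][4]);mm=b[2]&m
P=P0[mm];print("z",np.percentile(W[mm][:,2],[5,50,95]))
for x0 in np.arange(.35,.63,.01):
    k=P[(P[:,0]>=x0)&(P[:,0]<x0+.01)]
    if len(k): print(round(x0+.005,3),np.round([k[:,1].min(),k[:,1].max(),k[:,1].mean(),len(k)],4))
E
```

```text
roll z-cut 309 [0.54017373 0.10506666 0.04901429] [0.51486157 0.0798893  0.03013392] [0.5660276  0.1318358  0.06066339] floor 0.015528316513052975
[211 169  20  20 311] ((541.321533203125, 106.11238098144531), 26.827417373657227) [0.54002256 0.10501908 0.04888598]
cover top pts 1.0741811011883327 handle [(np.float64(0.662), np.float64(0.149), np.float64(0.208)), (np.float64(0.663), np.float64(0.14), np.float64(0.205)), (np.float64(0.662), np.float64(0.13), np.float64(0.209))]
z [-0.0007602   0.01788241  0.02212591]
0.365 [-0.2317 -0.2182 -0.2252 47.    ]
0.375 [-0.232  -0.2182 -0.2251 71.    ]
0.385 [ -0.2355  -0.2169  -0.2262 147.    ]
0.395 [ -0.2364  -0.2172  -0.2264 123.    ]
0.405 [-0.2406 -0.2149 -0.2279 55.    ]
0.415 [-0.2438 -0.213  -0.228  54.    ]
0.425 [-0.247  -0.2101 -0.2282 53.    ]
0.435 [-0.2503 -0.2083 -0.2296 49.    ]
0.445 [-0.2535 -0.2064 -0.2285 47.    ]
0.455 [-0.2581 -0.2045 -0.2327 57.    ]
0.465 [-0.2602 -0.2024 -0.2303 79.    ]
0.475 [-0.2611 -0.2025 -0.2311 78.    ]
0.485 [-0.262  -0.2018 -0.2283 75.    ]
0.495 [-0.2642 -0.2013 -0.232  81.    ]
0.505 [-0.2648 -0.2014 -0.2293 74.    ]
0.515 [-0.2635 -0.2044 -0.2339 42.    ]
0.525 [-0.2658 -0.2038 -0.2347 42.    ]
0.535 [-0.2666 -0.2031 -0.2343 37.    ]
0.545 [-0.2715 -0.2032 -0.2395 47.    ]
0.555 [-0.2777 -0.2001 -0.2461 55.    ]
0.565 [-0.2814 -0.1926 -0.2363 48.    ]
0.575 [-0.2837 -0.1926 -0.2319 37.    ]
0.585 [-0.2841 -0.1917 -0.225  55.    ]
0.595 [-0.2809 -0.1933 -0.2215 67.    ]
0.605 [-0.2033 -0.1991 -0.2016 13.    ]
```

The rows are not in the units I measure in: shifts go in units of 50 mm and turns go in units of 10 degrees. I convert before sending: 0.155 m is 3.1, 0.15 m is 3.

>>> {"op": "creep_tool", "data": {"plan": "0,0,0.6,0,0,0;0,0,1.2,0,0,0;0,0,1.8,0,0,0;0,0,2.3,0,0,0;0,0,2.7,0,0,0;0,0,3,0,0,0;0,0,3.1,0,0,0;0,0,3.1,0,0,0;0,0,3.1,0,0,0"}}

```text
time_s: 14.67
tcp_pos: [0.4969, -0.2282, 0.0662]
eef_rot: [-180.0, 0.0, 176.2]
contact_force: [-0.0, 0.7, 0.4]
gripper_width: 0.0801
gripper_force: 0.0
```

```bash
python3 - <<'E'
from plant import r
from h import *
c=r.capture("wrist");np.savez("wrist3.npz",**c);W=pts(c);s=r.get_state();x,y,z=s["tcp_pos"];print(s["tcp_pos"],s["eef_rot"],c["cam_to_world"][:3,3])
k=(abs(W[...,0]-x)<.03)&(W[...,2]>z+.01)&(W[...,2]<z+.1)&(abs(W[...,1]-y)<.075)
for yy in np.arange(y-.072,y+.074,.006):
    q=W[k&(abs(W[...,1]-yy)<.003)]
    if len(q)>5:
        i=q[:,2].argmin();print(round(yy-y,3),len(q),q[i].round(3))
E
```

```text
[ 0.49732379 -0.22829844  0.06675822] [-1.79984656e+02  8.00312288e-02  1.76240165e+02] [ 0.41277282 -0.22229068  0.25285297]
-0.054 419 [ 0.482 -0.281  0.099]
-0.048 618 [ 0.483 -0.276  0.099]
-0.042 2313 [ 0.491 -0.268  0.094]
-0.036 194 [ 0.485 -0.267  0.096]
0.042 1877 [ 0.495 -0.187  0.094]
0.048 795 [ 0.489 -0.18   0.099]
0.054 582 [ 0.49  -0.174  0.098]
0.06 92 [ 0.489 -0.171  0.104]
```

>>> {"op": "creep_tool", "data": {"plan": "0.12,-0.05,0.2,0,0,0;0.22,-0.094,0.6,0,0,0;0.22,-0.094,1,0,0,0;0.22,-0.094,1.3,0,0,0;0.22,-0.094,1.5,0,0,0;0.22,-0.094,1.6,0,0,0;0.22,-0.094,1.6,0,0,0;0.22,-0.094,1.66,0,0,0;0.22,-0.094,1.72,0,0,0;0.22,-0.094,1.76,0,0,0;0.22,-0.094,1.76,0,0,0"}}

```text
time_s: 15.63
tcp_pos: [0.4853, -0.2323, -0.0222]
eef_rot: [180.0, 0.0, 176.2]
contact_force: [0.4, -0.2, -0.6]
gripper_width: 0.08
gripper_force: 0.0
```

```bash
python3 - <<'E'
from plant import r
from h import *
c=r.capture("wrist");W=pts(c);s=r.get_state();x,y,z=s["tcp_pos"];print(s["tcp_pos"],s["contact_force"])
k=(abs(W[...,0]-x)<.03)&(W[...,2]>-.01)&(W[...,2]<.08)&(abs(W[...,1]-y)<.075)
for yy in np.arange(y-.066,y+.068,.006):
    q=W[k&(abs(W[...,1]-yy)<.003)]
    if len(q)>5: print(round(yy-y,3),len(q),[q[q[:,0]<x-.004][:,2].max().round(3) if (q[:,0]<x-.004).any() else 0, np.median(q[:,2]).round(3)])
cv2.imwrite("pics/w4.png",cv2.resize(c["frame"][120:330,100:420,::-1],None,fx=2,fy=2))
E
```

```text
[ 0.48529896 -0.23229597 -0.0220822 ] [-0.27526944  0.61082486 -0.12393261]
-0.066 488 [np.float64(0.002), np.float64(-0.0)]
-0.06 383 [np.float64(0.044), np.float64(-0.0)]
-0.054 777 [np.float64(0.054), np.float64(0.016)]
-0.048 1002 [np.float64(0.054), np.float64(0.023)]
-0.042 3081 [np.float64(0.08), np.float64(0.045)]
-0.036 884 [np.float64(0.051), np.float64(-0.0)]
-0.03 400 [np.float64(0.022), np.float64(0.0)]
-0.024 1258 [np.float64(0.023), np.float64(0.017)]
-0.018 924 [np.float64(0.02), np.float64(-0.0)]
-0.012 866 [np.float64(0.001), np.float64(-0.0)]
-0.006 875 [np.float64(0.001), np.float64(-0.0)]
0.0 881 [np.float64(0.002), np.float64(-0.0)]
0.006 887 [np.float64(0.001), np.float64(-0.0)]
0.012 902 [np.float64(0.002), np.float64(-0.0)]
0.018 903 [np.float64(0.001), np.float64(-0.0)]
0.024 1299 [np.float64(0.023), np.float64(0.0)]
0.03 623 [np.float64(0.023), np.float64(0.021)]
0.036 772 [np.float64(0.001), np.float64(-0.0)]
0.042 2690 [np.float64(0.08), np.float64(0.034)]
0.048 1278 [np.float64(0.08), np.float64(0.025)]
0.054 1077 [np.float64(0.053), np.float64(0.015)]
0.06 601 [np.float64(0.051), np.float64(-0.0)]
0.066 626 [np.float64(0.002), np.float64(-0.0)]
```

View pics/w4.png

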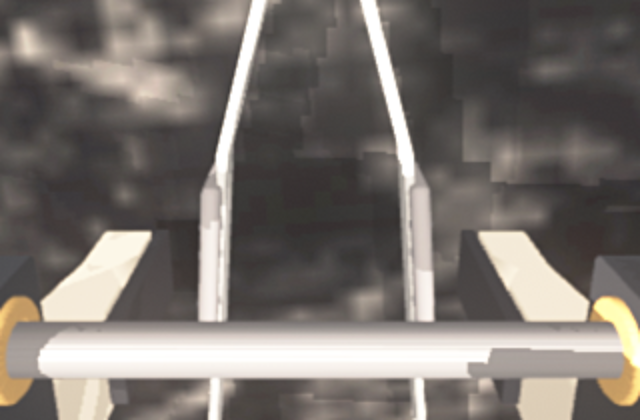

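The view shows both grey pads centred between the open fingers (pads at x≈212 and 420, fingers outside them). Squeeze to about 54 mm and lift.

>>> {"op": "creep_tool", "data": {"plan": "0,0,0,0,0,0;0,0,0,0,0,0;0,0,0,0,0,0;0,0,0,0,0,0;0,0,0,0,0,0;0,0,0,0,0,0;0,0,0,0,0,0;0,0,0,0,0,0", "finger_gap": 0.054, "grip_n": 30}}

```text
time_s: 16.35
tcp_pos: [0.4855, -0.2323, -0.0221]
eef_rot: [-180.0, 0.0, 176.2]
contact_force: [1.3, 0.0, 1.7]
gripper_width: 0.054
gripper_force: 8.9
```

>>> {"op": "creep_tool", "data": {"plan": "0,0,-0.2,0,0,0;0,0,-0.5,0,0,0;0,0,-0.9,0,0,0;0,0,-1.3,0,0,0;0,0,-1.7,0,0,0;0,0,-2,0,0,0;0,0,-2.2,0,0,0;0,0,-2.2,0,0,0"}}

```text
time_s: 17.02
tcp_pos: [0.4864, -0.2326, 0.0903]
eef_rot: [-180.0, 0.2, 176.2]
contact_force: [0.1, 0.3, -0.8]
gripper_width: 0.054
gripper_force: 8.2
```

Converted, 0.3188 m is 6.376, 0.09 m is 1.8, -13.8 degrees is -1.38.

>>> {"op": "creep_tool", "data": {"plan": "0.04,0.2,0,0,0,-0.05;0.12,0.6,0,0,0,-0.13;0.22,1.2,0,0,0,-0.26;0.34,1.8,0,0,0,-0.39;0.46,2.5,0,0,0,-0.54;0.6,3.2,0,0,0,-0.69;0.72,3.9,0,0,0,-0.84;0.84,4.6,0,0,0,-1;0.96,5.2,0,0,0,-1.13;1.06,5.76,0,0,0,-1.25;1.14,6.16,0,0,0,-1.34;1.176,6.376,0,0,0,-1.38"}}

```text
time_s: 18.02
tcp_pos: [0.4462, 0.0916, 0.0868]
eef_rot: [-180.0, -0.1, -169.8]
contact_force: [0.6, -0.5, -1.6]
gripper_width: 0.0544
gripper_force: 8.2
```

>>> {"op": "creep_tool", "data": {"plan": "0,0,0,0,0,0;0,0,0,0,0,0;0,0,0,0,0,0"}}

```text
time_s: 18.27
tcp_pos: [0.447, 0.0889, 0.0872]
eef_rot: [-180.0, -0.1, -170.0]
contact_force: [0.2, -0.8, -0.6]
gripper_width: 0.054
gripper_force: 8.2
```

```bash
python3 - <<'E'
from plant import r
from h import *
s=r.get_state();x,y,z=s["tcp_pos"];print(s["tcp_pos"],s["eef_rot"])
c=r.capture("top");W=pts(c);np.savez("top5.npz",**c)
w=r.capture("wrist");w2=pts(w);np.savez("wrist5.npz",**w)
sc=r.capture("scene");np.savez("scene5.npz",**sc)
# tongs points in scene view, in tongs frame about TCP
a=np.deg2rad(10);ex=np.array([np.cos(a),np.sin(a)]);ey=np.array([-ex[1],ex[0]])
for nm,Q in(("wrist",w2),("scene",pts(sc)),("top",W)):
    d=Q[...,:2]-[x,y];X=d@ex;Y=d@ey;k=(abs(Y)<.06)&(Q[...,2]>z)&(Q[...,2]<z+.075)
    for x0 in list(np.arange(-.12,-.03,.02))+list(np.arange(.05,.13,.01)):
        q=k&(X>x0)&(X<x0+.01)
        if q.sum()>3: print(nm,round(x0+.005,3),q.sum(),"Y",Y[q].min().round(4),Y[q].max().round(4),"z",np.percentile(Q[q][:,2],[5,50,95]).round(4))
A=cv2.resize(sc["frame"][120:270,180:380],(520,390),interpolation=cv2.INTER_CUBIC);B=cv2.resize(c["frame"][120:270,160:260],(260,390),interpolation=cv2.INTER_CUBIC)
cv2.imwrite("pics/m5.png",np.hstack([A,B])[:,:,::-1])
E
```

```text
[0.4470172  0.08893869 0.08716981] [-1.79969710e+02 -7.87773034e-02 -1.70009645e+02]
wrist -0.115 452 Y -0.0077 0.0073 z [0.1187 0.12   0.1214]
wrist -0.095 1045 Y -0.0099 0.0094 z [0.1255 0.1271 0.129 ]
wrist -0.075 304 Y -0.0132 0.0131 z [0.1169 0.1258 0.127 ]
wrist -0.055 274 Y -0.0181 0.0184 z [0.1164 0.1261 0.1272]
wrist -0.035 264 Y -0.0219 0.0221 z [0.1153 0.1261 0.1272]
wrist 0.055 37 Y -0.0252 0.0265 z [0.1154 0.122  0.1273]
wrist 0.065 4 Y -0.0242 0.0256 z [0.1141 0.1152 0.1157]
scene -0.115 11 Y -0.0072 0.0071 z [0.1185 0.1202 0.1223]
scene -0.095 28 Y -0.0108 0.0138 z [0.1138 0.1257 0.1297]
scene -0.075 31 Y -0.0128 0.0137 z [0.1155 0.1219 0.1282]
scene -0.055 33 Y -0.0188 0.0175 z [0.1147 0.1213 0.1272]
scene -0.035 36 Y -0.0251 0.0247 z [0.1134 0.1211 0.1279]
scene 0.05
[... 179 characters left out ...]
0.0407 0.0412 z [0.1124 0.1222 0.1314]
scene 0.095 43 Y -0.0432 0.0428 z [0.1132 0.1232 0.1308]
scene 0.105 50 Y -0.0414 0.04 z [0.1136 0.1224 0.1329]
scene 0.115 41 Y -0.0362 0.0382 z [0.1127 0.1223 0.1327]
top -0.115 10 Y -0.0063 0.0064 z [0.12   0.1222 0.1235]
top -0.095 33 Y -0.0093 0.0084 z [0.1216 0.1288 0.1317]
top -0.075 10 Y -0.0128 0.012 z [0.1194 0.1261 0.1289]
top -0.055 6 Y -0.016 0.0149 z [0.125  0.1266 0.1276]
top 0.075 6 Y -0.0332 -0.029 z [0.1202 0.1325 0.1342]
top 0.085 5 Y -0.037 -0.0355 z [0.1245 0.1299 0.1336]
top 0.095 6 Y -0.0372 -0.0346 z [0.1222 0.1303 0.1333]
top 0.105 5 Y -0.0365 -0.0315 z [0.1191 0.1306 0.1324]
top 0.115 7 Y -0.0307 0.0315 z [0.1256 0.1334 0.1347]
```

View pics/m5.png

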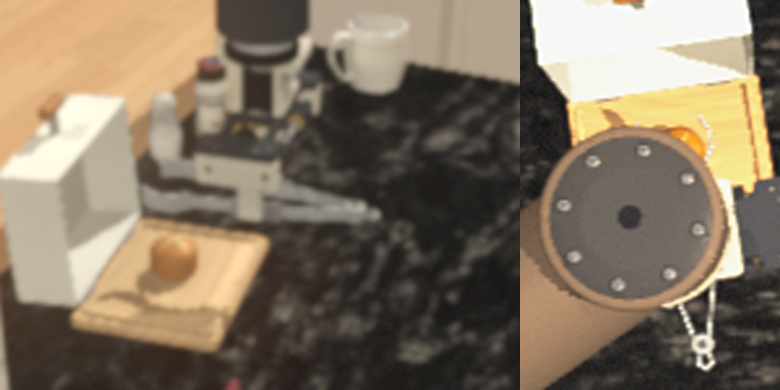

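The scene view (left) shows the tongs level in the fingers and the roll at (173,258) with the cover upright. The tip midpoint (0.540, 0.105) coincides with the roll axis (0.5405, 0.1055). I'll descend 83 mm with a 3° nose-down tilt so the pads clear the front rim.

>>> {"op": "creep_tool", "data": {"plan": "0.01,0,0.1,0,0.07,0;0.02,0,0.26,0,0.15,0;0.03,0,0.48,0,0.22,0;0.036,0,0.7,0,0.3,0;0.036,0,0.9,0,0.3,0;0.036,0,1.1,0,0.3,0;0.036,0,1.28,0,0.3,0;0.036,0,1.44,0,0.3,0;0.036,0,1.56,0,0.3,0;0.036,0,1.66,0,0.3,0;0.036,0,1.66,0,0.3,0;0.036,0,1.66,0,0.3,0"}}

```text
time_s: 19.42
tcp_pos: [0.4458, 0.0893, 0.0047]
eef_rot: [-180.0, -3.0, -170.0]
contact_force: [-0.9, -0.2, -1.6]
gripper_width: 0.0541
gripper_force: 8.2
```

```bash
python3 - <<'E'
from plant import r
from h import *
s=r.get_state();x,y,z=s["tcp_pos"];print(s["tcp_pos"],s["eef_rot"],s["contact_force"])
sc=r.capture("scene");Q=pts(sc);hsv=cv2.cvtColor(sc["frame"],cv2.COLOR_RGB2HSV)
a=np.deg2rad(10);ex=np.array([np.cos(a),np.sin(a)]);ey=np.array([-ex[1],ex[0]])
d=Q[...,:2]-[x,y];X=d@ex;Y=d@ey
for x0 in list(np.arange(-.12,-.03,.02))+list(np.arange(.01,.13,.01)):
    q=(abs(Y)<.06)&(X>x0)&(X<x0+.01)&(hsv[...,1]<70)&(Q[...,2]>.012)&(Q[...,2]<.09)
    if q.sum()>3: print(round(x0+.005,3),q.sum(),"Y",Y[q].min().round(4),Y[q].max().round(4),"z",np.percentile(Q[q][:,2],[5,50,95]).round(4))
q=(hsv[...,1]>100)&(Q[...,2]>.026)&(Q[...,2]<.06)&(abs(X-.094)<.05)&(abs(Y)<.05);print("roll X,Y",X[q].min(),X[q].max(),Y[q].min(),Y[q].max(),q.sum())
A=cv2.resize(sc["frame"][150:250,190:340],(750,500),interpolation=cv2.INTER_CUBIC);cv2.imwrite("pics/s6.png",A[:,:,::-1])
E
```

```text
[0.44581622 0.08933592 0.00465226] [-179.98701883   -3.01912999 -169.97936488] [-0.86735599 -0.1846278  -1.55780144]
-0.115 9 Y -0.0087 0.0041 z [0.042  0.043  0.0456]
-0.095 27 Y -0.0086 0.0131 z [0.0355 0.0491 0.0522]
-0.075 30 Y -0.0139 0.0145 z [0.0374 0.0424 0.0478]
-0.055 30 Y -0.0193 0.0186 z [0.0351 0.0405 0.0476]
-0.035 34 Y -0.0243 0.0243 z [0.0321 0.0391 0.0471]
0.015 16 Y -0.0322 0.0477 z [0.0333 0.0479 0.073 ]
0.025 15 Y 0.0209 0.03 z [0.0339 0.0401 0.0455]
0.035 12 Y 0.0209 0.0274 z [0.0305 0.0364 0.0432]
0.045 18 Y 0.019 0.0283 z [0.0303 0.0365 0.0428]
0.055 17 Y 0.0196 0.0297 z [0.0297 0.0376 0.0423]
0.065 14 Y 0.0041 0.0314 z [0.0295 0.0359 0.0432]
0.075 29 Y 0.0036 0.0369 z [0.0255 0.033  0.0441]
0.085 25 Y 0.0267 0.0424 z [0.029  0.0363 0.0429]
0.095 24 Y -0.0381 0.0439 z [0.0257 0.0385 0.0454]
0.105 17 Y 0.0336 0.0427 z [0.0243 0.0345 0.0438]
0.115 11 Y 0.0299 0.0375 z [0.0282 0.0344 0.0426]
roll X,Y 0.07206528763074427 0.12504063561358503 -0.035570563301023275 0.02794486558716371 175
```

View pics/s6.png

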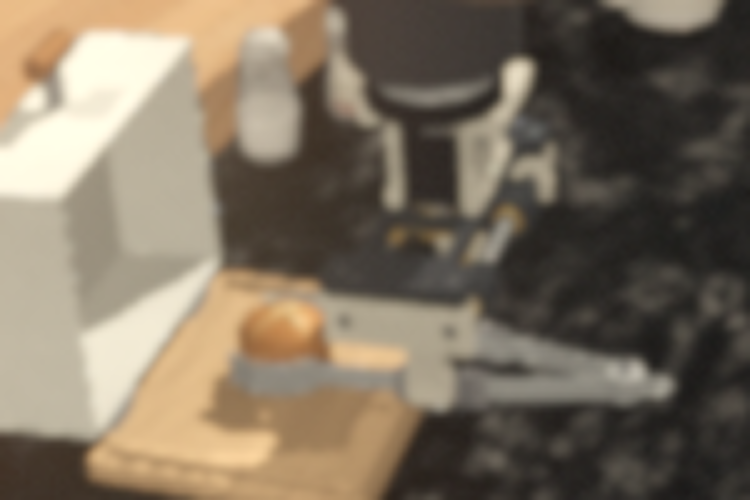

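The tips (at about (265,375)) straddle the roll with its crown showing above them, so the tips are at mid-height. Closing.

>>> {"op": "creep_tool", "data": {"plan": "0,0,0,0,0,0;0,0,0,0,0,0;0,0,0,0,0,0;0,0,0,0,0,0;0,0,0,0,0,0;0,0,0,0,0,0;0,0,0,0,0,0;0,0,0,0,0,0", "finger_gap": 0.03, "grip_n": 22}}

```text
time_s: 20.13
tcp_pos: [0.4461, 0.0896, 0.0049]
eef_rot: [180.0, -3.0, -170.0]
contact_force: [0.2, -0.1, 0.3]
gripper_width: 0.0446
gripper_force: 22.0
```

Converted, -0.15 m is -3, 0.01 m is 0.2.

>>> {"op": "creep_tool", "data": {"plan": "0,0,-0.08,0,0,0;0.02,0,-0.24,0,0,0;0.04,0,-0.5,0,0,0;0.06,0,-0.8,0,0,0;0.08,0,-1.12,0,0,0;0.1,0,-1.44,0,0,0;0.12,0,-1.8,0,0,0;0.14,0,-2.14,0,0,0;0.16,0,-2.48,0,0,0;0.18,0,-2.76,0,0,0;0.19,0,-2.94,0,0,0;0.2,0,-3,0,0,0"}}

```text
time_s: 21.13
tcp_pos: [0.4442, 0.0893, 0.1569]
eef_rot: [179.9, -2.9, -170.0]
contact_force: [0.3, -0.2, -1.8]
gripper_width: 0.0437
gripper_force: 22.0
```

>>> {"op": "creep_tool", "data": {"plan": "0,0,0,0,0,0;0,0,0,0,0,0;0,0,0,0,0,0;0,0,0,0,0,0;0,0,0,0,0,0;0,0,0,0,0,0"}}

```text
time_s: 21.63
tcp_pos: [0.4435, 0.0889, 0.1546]
eef_rot: [-180.0, -3.1, -170.0]
contact_force: [0.4, -0.3, -2.1]
gripper_width: 0.0435
gripper_force: 22.0
```

```bash
python3 - <<'E'
from plant import r
from h import *
s=r.get_state();x,y,z=s["tcp_pos"];print(s["tcp_pos"],s["gripper_force"],s["gripper_width"])
sc=r.capture("scene");Q=pts(sc);hsv=cv2.cvtColor(sc["frame"],cv2.COLOR_RGB2HSV)
a=np.deg2rad(10);ex=np.array([np.cos(a),np.sin(a)]);ey=np.array([-ex[1],ex[0]])
d=Q[...,:2]-[x,y];X=d@ex;Y=d@ey
q=(hsv[...,1]>100)&(Q[...,2]>.09)&(Q[...,2]<.3)&(abs(X-.094)<.05)&(abs(Y)<.05);print("roll",X[q].min(),X[q].max(),Q[q].min(0),Q[q].max(0),q.sum())
cv2.imwrite("pics/s7.png",cv2.resize(sc["frame"][100:250,170:395],(750,500))[:,:,::-1])
E
```

```text
[0.44354466 0.08888621 0.15461546] 21.982274651527405 0.04347865547183928
roll 0.06921922599675712 0.11871398151196365 [0.5119317  0.07539103 0.16476017] [0.56068199 0.13011927 0.20695507] 141
```

View pics/s7.png

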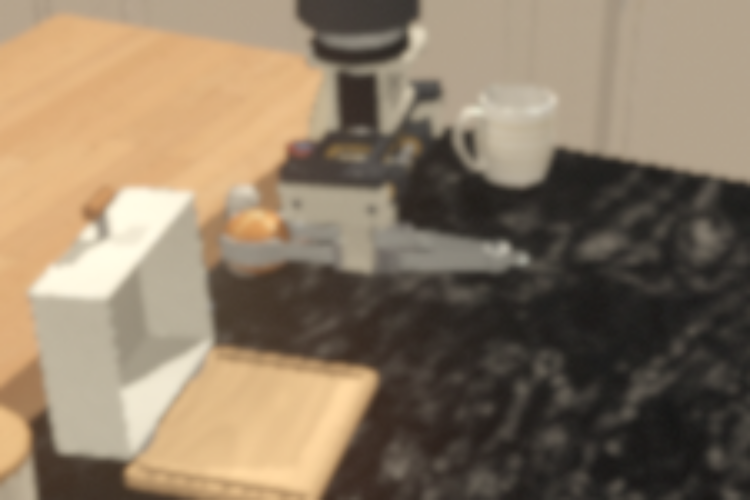

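The roll is held in the tongs at (255,240) with its underside about 0.165 m up, and the cover is open. Checking that it holds steady.

>>> {"op": "creep_tool", "data": {"plan": "0,0,0,0,0,0;0,0,0,0,0,0;0,0,0,0,0,0;0,0,0,0,0,0;0,0,0,0,0,0;0,0,0,0,0,0;0,0,0,0,0,0;0,0,0,0,0,0;0,0,0,0,0,0;0,0,0,0,0,0;0,0,0,0,0,0;0,0,0,0,0,0", "grip_n": 18}}

```text
time_s: 22.68
tcp_pos: [0.4437, 0.089, 0.1551]
eef_rot: [180.0, -3.0, -170.0]
contact_force: [0.1, -0.8, -1.5]
gripper_width: 0.0442
gripper_force: 18.0
```

```bash
python3 - <<'E'
from plant import r
from h import *
s=r.get_state();x,y,z=s["tcp_pos"]
sc=r.capture("scene");Q=pts(sc);hsv=cv2.cvtColor(sc["frame"],cv2.COLOR_RGB2HSV)
a=np.deg2rad(10);ex=np.array([np.cos(a),np.sin(a)]);ey=np.array([-ex[1],ex[0]])
d=Q[...,:2]-[x,y];X=d@ex;Y=d@ey
q=(hsv[...,1]>100)&(Q[...,2]>.09)&(Q[...,2]<.3)&(abs(X-.094)<.05)&(abs(Y)<.05);print("roll",X[q].min(),X[q].max(),Q[q].min(0),Q[q].max(0),q.sum(),s["gripper_width"])
E
```

```text
roll 0.06965363883869825 0.1185035071383479 [0.51172372 0.08003212 0.16467609] [0.56027835 0.13217981 0.20610432] 143 0.04418384647925714
```

Steady, so I'm handing in.

```bash
python3 -c "
from plant import r
print(r.close_job())"
```

```text
the job is handed in; nothing more can be done
None
```

I handed the job in at about 23 s: the cover is open on its stop and the tongs hold the roll steady, underside about 16 cm up and clear of the keeper. The hand-in returned no verdict, and I took no final position check of the onion, garlic, mill and jar.

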